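# Show the relay of a plug-in card to the inspection microscope

## Task

Draw the card with the red handle up out of the card cage and hold it in front of the inspection microscope for a look at its blue relay: card upright, its component side square to the lens, the face of the relay in the middle of the lens's view and 100 mm in front of the light ring. Finish while still holding the card there, steady in the air and touching nothing but the gripper. Leave the other two cards seated, keep off the microscope and do not disturb the loose things on the bench.

Things in the scene. Friction and masses are not known exactly. Their poses are not given: they have to be found in the camera images.
- card_red: Plug-in circuit card with a red pull handle and a blue relay, upright in one of the cage's slots, 0.16 to 0.3 kg. Origin: under its middle, at its lowest edge; z up, x along the card, +y the component side. Green board 100 (x) by 100 mm (z 10 to 110), 2 mm thick at y -6; parts reach y 7. On top an aluminium panel 128 (x) by 20 (y) mm, z 112 to 114.5, and the handle (to z 148.5).
- handle (a point): Middle of the red handle's bar, over the card's origin at z 142.5 mm; axes as the card's. Bar 60 mm long (x), 10 mm wide (y), 12 mm high, on a leg 8 by 10 mm at each end; free space of 22 mm between bar and panel. The card balances under it.
- relay (a point): Middle of the outer face of the blue relay (29 mm wide, 15 mm high, standing 12 mm off the board) on the red-handled card's component side; in the card's frame at x 22, y 7, z 65 mm, facing +y.
- card_a: The same kind of card with a grey handle, a bystander (same frame and sizes, other parts). Stays seated.
- card_b: A second grey-handled card like card_a, a bystander. Stays seated.
- cage: Aluminium card cage, open upwards, fixed, 150 (x) by 212 (y) by 122.5 mm high; origin centre of underside, z up. Slots at y -71, 0, +71 mm: cards stand in them with x and y as the cage's, origin 8 mm above the bench, and slide straight up and out freely, 1.5 mm play, guided to a height of 108 mm; their panels rest at 120 mm between blank panels. Handles of seated cards reach 156.5 mm.
- scope: Stand of the digital inspection microscope, fixed: grey base plate 200 (x) by 160 (y) by 12 mm, origin at the centre of its underside; steel column of 22 mm diameter, 320 mm high, at x +60 mm. The microscope looks level along the stand's -x axis.
- scope_head (a joint): Height of the focus carriage with the black camera head on the column, 0 to 0.05 m; the lens axis is 180 mm above the bench at 0 and rises with it. Stiff, leave as it is.
- lens (a point): Middle of the front face of the microscope's light ring (68 mm diameter, white, lens in its middle), on the lens axis, 90 mm from the stand's origin along -x. Axes as the stand's: x points from the view back into the lens, z up.
- focus (a point): The point in the air on the lens axis 100 mm in front of the light ring, where the lens is in focus. Axes as the stand's: x points towards the lens, y sideways, z up.
- flux_tin: Brass-coloured flux tin, 63 mm diameter, 27 mm high, loose bystander; origin under its centre.
- driver: Yellow-handled screwdriver, 170 mm long, lying, loose bystander.
- spool_green: Solder spool with green flanges, 54 mm diameter, 32 mm high, loose bystander; origin under its centre.
- spool_blue: Wire spool with blue flanges, 54 mm diameter, 32 mm high, loose bystander; origin under its centre.
- flux_bottle: Small amber bottle with white cap, 36 mm diameter, 100 mm high, loose bystander; origin under its centre.

How it is judged (in metres and radians):
On the way, in this order (a step that is already met when the one before it is completed fails the run):
1. the red-handled card is held by the gripper, drawn clear above the cage (z of card_red in the frame of cage above 0.125 m and contact force between card_red and the fingers above 1 N and contact force between card_red and cage below 0.2 N), for 0.1 s.
2. the relay is presented to the lens (x of relay in the frame of focus between -0.012 and 0.012 m and y of relay in the frame of focus between -0.01 and 0.01 m and z of relay in the frame of focus between -0.01 and 0.01 m and angle between card_red's own z axis and vertical below 0.14 rad and angle between the y axis of card_red and the x axis of focus, either way round below 0.14 rad and y of lens in the frame of card_red above 0.05 m and contact force between card_red and the fingers above 2 N and contact force between card_red and cage below 0.2 N and contact force between card_red and scope below 0.2 N and height (world z) of card_red above 0.08 m and linear speed of card_red below 0.02 m/s and angular speed of card_red below 0.15 rad/s), for 0.2 s.
At the end, for the whole second after the job is handed in: Red-handled card held still by the gripper, clear of cage and microscope: relay face 100 mm from the ring (within 12), within 10 mm of the lens axis sideways and in height, facing the lens and upright within 8 degrees. Grey cards seated (moved under 10 mm), loose things moved under 20 mm (all of step 2 and z of each of card_a, card_b in the frame of cage below 0.016 m and distance of each of card_a, card_b from where it was at the start of the episode below 0.01 m and distance of each of flux_tin, driver, spool_green, spool_blue, flux_bottle from where it was at the start of the episode below 0.02 m); the arm keeps its last pose, push and grip.
It fails at once if the microscope is knocked (contact force between scope and anything else above 2 N).
It fails at once if another card is pulled or knocked out of its place (distance of any of card_a, card_b from where it was at the start of the episode above 0.01 m).
It fails at once if a loose thing on the bench is disturbed (distance of any of flux_tin, driver, spool_green, spool_blue, flux_bottle from where it was at the start of the episode above 0.02 m).
It also fails if it takes over 43 s, if anything falls off the work surface, if the arm or the gripper's body presses on something with over 40 N, if the wrist force passes 120 N, or if a joint passes its speed limit or range.

## Robot

A 6-joint arm with a two-finger parallel gripper is mounted at the origin on the work surface. World frame = base frame: x ahead of the robot, y to its left, z up, the work surface at z = 0. Lengths are in m, angles in degrees, forces in N, time in s.
With the tool pointing down it reaches from about 0.4 to 0.825 m from the base axis. Payload 7 kg.
Tool frame: the origin (TCP) lies between the finger pads; the fingertips stand 14 mm ahead of it and the grasp point (between the pads) lies 5 mm behind it; z points along the fingers, y is the line along which they close (so a half turn about z gives the same grasp; the last joint's range is limited). The gripper opens to 88 mm and grips with 3 to 60 N. Pads are 19 mm wide; open, the fingers measure 130 mm over their backs; the gripper's body (78 mm by 193 mm) begins 47 mm behind the grasp point.
Start: joints at [90.247, 20.546, 0.682, 0, -70.136, -16.507], TCP at [0.189, 0.648, 0.22] pointing down, gripper open.
Joint ranges: [-176.03, 176.03], [-82.01, 121.73], [-58.28, 71.71], [-173.87, 95.51], [-174.79, -0.11], [-173.66, 173.66]. Speed limits (degrees/s): [136.94, 136.94, 172.46, 180, 180, 180].

## Interface

Orientations are given as [roll, pitch, yaw] about the fixed x, y, z axes, in that order (R = Rz(yaw) Ry(pitch) Rx(roll)).
In Python, from plant import status, cams, job gives the robot as it stands. The module is installed in compiled form; this text tells all that it offers.
- The arm moves only by the tool step_arm, never from a script. Its arguments are lists of equal length, an entry for each row: "xyz": the shift along the tool's x, y, z each as a share of 20 cm, from -1 to 1, a list of three; "yaw": the turn about the tool's z as a share of 360 degrees, from -1 to 1; "claw": the closure, from -1 (fully open) to 1 (shut). A call has 1 to 20 rows; each row is the pose to reach, as a shift and turn from the pose commanded when the call began, along the tool's axes at that moment, turning the shorter way round; what a row does not reach only later rows make up. A row lasts 1/12 s, in which the tool goes at most 41.7 mm and 7.16 degrees, less where a joint would pass 70% of its speed; a pose out of reach is approached as far as the arm can. A call with a number of a shift or a turn outside -1 to 1 is refused whole. A call with a gripper value outside its range is refused whole. The fingers move at their own pace and stop on an object; "grip_force" is the grip in N (left out, the last holds). Time passes only in rows, so rows that repeat a pose let the fingers close. It gives the time, the measured TCP pose, the force, the opening and the grip force at its end, in the units of the state.
- status.get_state(): the state, without advancing time (a new reading comes with each control period).
- cams.capture(name): name is "side" or "top"; returns (picture, depth): 480x640x3 uint8, blue, green, red; 480x640 float32, m along the optical axis (not along the pixel's ray), 0 where there is no reading.
- cams.calibration(name): a dict with "mtx" (3x3 intrinsics, pixels), "D" ([k1, k2, p1, p2, k3] as OpenCV has them; the pictures are not rectified), "camera_from_world" (4x4, takes a point from world to camera coordinates). Camera axes: x right, y down, z forward; pixel columns grow to the right and rows downward; lengths in m; the calibration is good to about 2 mm. A picture is of the moment at which its call begins. calibration takes no time and is no camera call.
- job.close_job(): hands the job in; it is judged then, once.
The state is a dict: "time_s": time; "joints": joint angles; "qd": joint speeds; "joint_torque": joint torques, N m; "tcp_pos": TCP position; "eef_rot": TCP orientation; "contact_force": force on the tool from outside, world axes, zero at the start; "moment": the same for the moment, N m; "gripper_width": finger opening in m; "gripper_force": force on a finger pad.
Only numpy, scipy, OpenCV 4.12 (cv2) and the standard library are available. Lean on these libraries where they do the work, as an engineer would, in place of code of your own. Each camera call takes 0.05 s, during which the arm holds its last target. There are 200 camera calls.

## Working session

There is one attempt and no reset: what is moved stays moved. The work goes in short steps, Python scripts to look and compute and a tool call to move; the robot and the scene stay as the last step left them, time stands still between calls to the robot, and variables do not carry over. Pictures are saved under pics/ and viewed, at most 10 in all, crops included, and the job is handed in when it is done.

Besides the shell and the picture viewer there is one more tool, called after "Call:" in YAML: its name, and indented under it one key for each argument. step_arm: Moves the arm, as the interface text tells. Shift numbers are shares of 20 cm and turn numbers shares of 360 degrees, none past 1 either way. Its arguments: {"type":"object","properties":{"xyz":{"type":"array"},"yaw":{"type":"array"},"claw":{"type":"array"},"grip_force":{"type":"number"}},"required":["xyz","yaw","claw"]}

```bash
mkdir -p pics; cat > h.py <<'E'
import numpy as np, cv2
from plant import status, cams, job
def ray(name,px):
    c=cams.calibration(name);T=np.array(c["camera_from_world"]);K=np.array(c["mtx"]);D=np.array(c["D"])
    u=cv2.undistortPoints(np.array(px,float).reshape(-1,1,2),K,D).reshape(-1,2)
    d=np.c_[u,np.ones(len(u))]@T[:3,:3]
    return -T[:3,:3].T@T[:3,3],d   # d has unit optical depth
def onplane(name,px,z):
    o,d=ray(name,px); return o+d*((z-o[2])/d[:,2])[:,None]
def atdepth(name,px,dep):
    o,d=ray(name,px); return o+d*np.array(dep)[:,None]
def cloud(name,dep):
    v,u=np.mgrid[0:480,0:640]; P=atdepth(name,np.c_[u.ravel(),v.ravel()],dep.ravel()); return P.reshape(480,640,3)
E
python3 - <<'E'
from h import *
for n in("top","side"):
    b,d=cams.capture(n); cv2.imwrite(f"pics/{n}0.png",b); np.save(f"{n}0.npy",d)
    o,r=ray(n,[(320,240)]); print(n,o.round(3),r.round(3))
s=status.get_state();print(s["tcp_pos"],s["eef_rot"],s["time_s"],s["gripper_width"])
E
```

```text
top [0.422 0.09  1.469] [[ 0.104 -0.028 -0.994]]
side [-0.045 -0.699  0.672] [[ 0.556  0.671 -0.491]]
[0.18890462 0.64754244 0.21900668] [ 1.79911483e+02 -8.21379923e-03 -1.62655545e+01] 0.1 0.08772122884151175
```

View pics/top0.png

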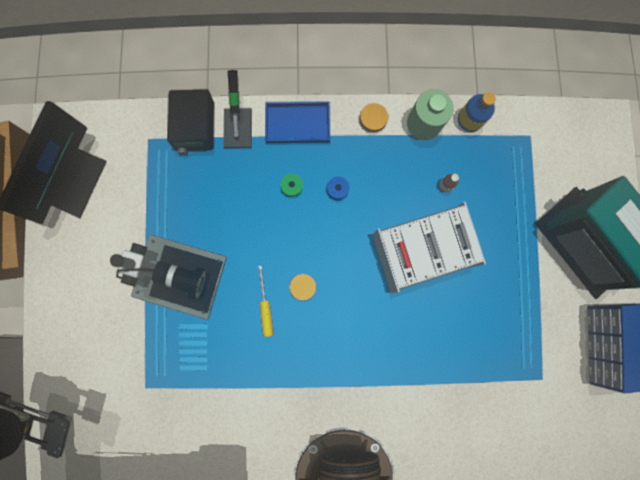

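View pics/side0.png

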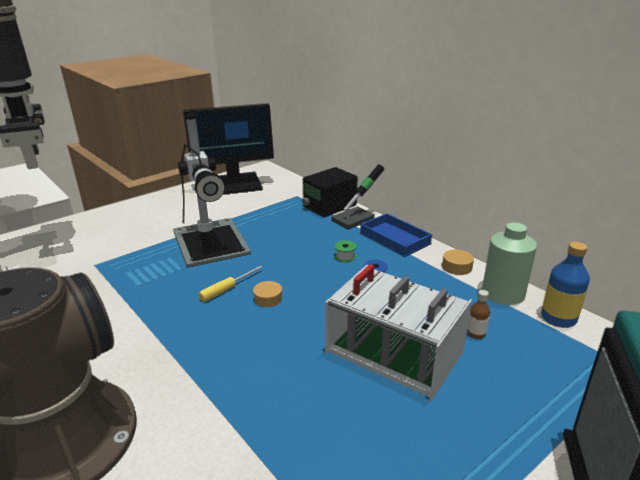

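The top view shows the cage around (430,248), with the red handle at (404,255) and the grey handles at (432,246) and (462,236). The scope is at (180,278) and looks to the right; the tin is at (303,287), the driver at (265,305), the spools at (291,185) and (338,188), and the bottle at (449,182). The side view shows the open face of the cage, with the red handle at (364,279) and the light ring at (209,187).

```bash
python3 - <<'E'
from h import *
def proj(n,p):
    c=cams.calibration(n);T=np.array(c["camera_from_world"]);q=T[:3,:3]@np.array(p)+T[:3,3]
    return cv2.projectPoints(q.reshape(1,1,3),np.zeros(3),np.zeros(3),np.array(c["mtx"]),np.array(c["D"]))[0].ravel().round(1)
for n in("top","side"): print(n,proj(n,[.189,.648,.22]),proj(n,[0,0,0]))
im={n:cv2.imread(f"pics/{n}0.png") for n in("top","side")}
dp={n:np.load(f"{n}0.npy") for n in im}
for n in im:
    hsv=cv2.cvtColor(im[n],cv2.COLOR_BGR2HSV);C=cloud(n,dp[n])
    m=((hsv[...,0]<6)|(hsv[...,0]>174))&(hsv[...,1]>130)&(hsv[...,2]>90)
    nn,l,st,ce=cv2.connectedComponentsWithStats(m.astype(np.uint8))
    for i in range(1,nn):
        if st[i,4]>25: P=C[l==i];print(n,"red",st[i],ce[i].round(1),np.median(P,0).round(4),P[:,2].max().round(3),cv2.minAreaRect(np.argwhere(l==i)[:,::-1].astype(np.float32)))
    # cage top
    z=C[...,2]; x=C[...,0];y=C[...,1]
    k=(abs(z-.122)<.006)&(x>.2)&(abs(y)<.5)&(y<.1)
    if n=="top":
        P=C[k];r=cv2.minAreaRect(P[:,:2].astype(np.float32));print("cage",r,np.median(P[:,2]),len(P))
        k=(abs(z-.012)<.008)&(y>.3)&(x>0)&(x<.7)
    k=(z>.1)&(z<.4)&(y>.3)&(x>0)&(x<.6)
    print(n,"scope high",C[k].min(0).round(3),C[k].max(0).round(3),k.sum())
crop=im["top"][210:345,95:245];c2=im["side"][250:410,310:480];c3=im["side"][120:280,150:270];c4=im["top"][195:300,365:495]
R=lambda a,w,h:cv2.resize(a,(w,h),interpolation=cv2.INTER_CUBIC)
cv2.imwrite("pics/c1.png",np.vstack([np.hstack([R(crop,333,300),R(c2,320,300)]),np.hstack([R(c3,225,300),R(c4,428,300)])]))
E
```

```text
top [ 41.9 414.3] [343.4 476.8]
side [ 34.2 162.3] [ 57.1 439. ]
top red [400 242  11  25  94] [404.8 254.1] [ 0.5257 -0.1334  0.156 ] 0.162 ((404.8500061035156, 254.0500030517578), (25.298221588134766, 3.4785056114196777), 71.56504821777344)
cage ((0.6750438213348389, -0.21661096811294556), (0.25314074754714966, 0.4809017479419708), 83.73828887939453) 0.12170214869253004 5041
top scope high [0.127 0.3   0.147] [0.554 0.705 0.4  ] 4220
side red [355 265  19  16 101] [363.7 272.6] [ 0.5224 -0.135   0.1552] 0.157 ((363.8962097167969, 272.3867492675781), (4.484354496002197, 23.404644012451172), 47.48955535888672)
side scope high [0.127 0.3   0.1  ] [0.6   2.166 0.4  ] 7907
```

View pics/c1.png

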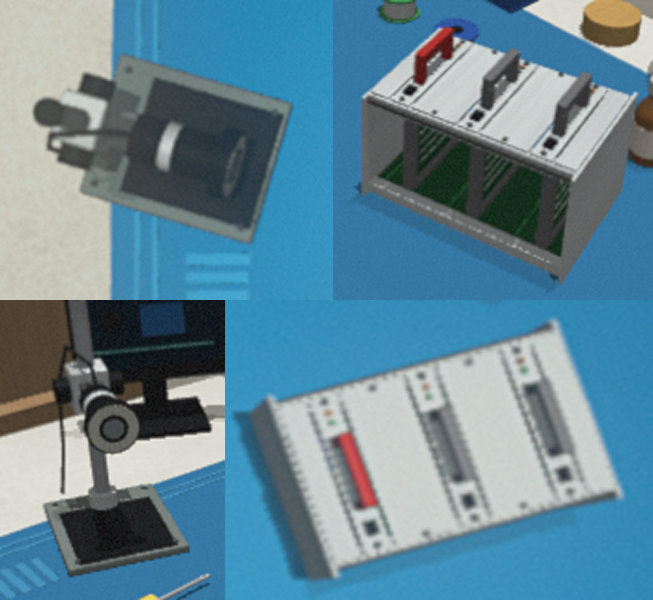

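The upscaled crops show the scope base with its four corners clear, the light ring facing right in top view (ring centre about (210,187) in the side view), and the card cage open toward the robot. I can't tell the component side from this, so I'll check it after the lift.

```bash
python3 - <<'E'
from h import *
im={n:cv2.imread(f"pics/{n}0.png") for n in("top","side")}
dp={n:np.load(f"{n}0.npy") for n in im}
C={n:cloud(n,dp[n]) for n in im}
# noise check on the mat
print("mat z",[ (np.median(C[n][v-4:v+4,u-4:u+4,2]).round(4),C[n][v-4:v+4,u-4:u+4,2].std().round(4)) for n,u,v in(("top",340,330),("side",300,360))])
# scope base corners
g=cv2.cvtColor(im["top"],cv2.COLOR_BGR2GRAY)
c=np.float32([[150,236.1],[226.5,256.4],[206.7,319],[131,301.4]]).reshape(-1,1,2)
c=cv2.cornerSubPix(g,c,(4,4),(-1,-1),(3,50,.01)).reshape(-1,2);print(c)
P=onplane("top",c,.012)[:,:2];print("base corners",P.round(4),np.linalg.norm(np.roll(P,-1,0)-P,axis=1).round(3))
ctr=P.mean(0); dirs=(P[1]+P[2]-P[0]-P[3])/2; dirs/=np.linalg.norm(dirs); d2=P[0]-P[3]+P[1]-P[2]
print("ctr",ctr,"dir(-x stand)",dirs,np.degrees(np.arctan2(dirs[1],dirs[0])),np.degrees(np.arctan2(d2[1],d2[0])))
print("pred lens xy",ctr+.09*dirs,"focus",ctr+.19*dirs)
# head/ring cloud in stand coords
for n in C:
    Q=C[n].reshape(-1,3);s=(Q[:,:2]-ctr)@dirs;t=(Q[:,:2]-ctr)@np.array([-dirs[1],dirs[0]])
    k=(s>.06)&(s<.12)&(abs(t)<.06)&(Q[:,2]>.1)&(Q[:,2]<.3)
    print(n,k.sum(),"s pct",np.percentile(s[k],[50,80,90,95,98]).round(4))
    k&=(s>.075); print(" t",np.percentile(t[k],[1,50,99]).round(4),"z",np.percentile(Q[k,2],[1,50,99]).round(4))
# cage: handles (z>.147)
Q=C["top"]
k=(Q[...,2]>.146)&(Q[...,2]<.165)&(Q[...,0]>.4)&(Q[...,0]<.75)&(Q[...,1]<.0)&(Q[...,1]>-.4)
nn,l,st,ce=cv2.connectedComponentsWithStats(k.astype(np.uint8))
H=[]
for i in range(1,nn):
    if st[i,4]>20:
        p=np.argwhere(l==i)[:,::-1].astype(np.float32);r=cv2.minAreaRect(p);w=onplane("top",[r[0]],.1565)[0];H.append(w);v=Q[l==i]
        e=np.linalg.svd(v[:,:2]-v[:,:2].mean(0))[2][0]
        print("handle",st[i,4],np.round(r[0],1),w.round(4),v.mean(0).round(4),np.degrees(np.arctan2(e[1],e[0])))
H=np.array(H)
hsv=cv2.cvtColor(im["top"],cv2.COLOR_BGR2HSV)
m=((hsv[...,1]<60)&(hsv[...,2]>140)).astype(np.uint8);m[:, :360]=0;m[:,500:]=0;m[:195]=0;m[300:]=0
m=cv2.morphologyEx(m,cv2.MORPH_CLOSE,np.ones((7,7)));cs=max(cv2.findContours(m,0,1)[0],key=cv2.contourArea)
b=onplane("top",cs.reshape(-1,2),.1225)[:,:2].astype(np.float32);print("cage rect",cv2.minAreaRect(b))
E
```

```text
mat z [(np.float64(0.0003), np.float64(0.003)), (np.float64(-0.0003), np.float64(0.0011))]
[[150.  236.1]
 [226.5 256.4]
 [206.7 319. ]
 [131.  301.4]]
base corners [[0.5894 0.4633]
 [0.5374 0.2745]
 [0.3871 0.323 ]
 [0.4304 0.5093]] [0.196 0.158 0.191 0.166]
ctr [0.48607582 0.39252717] dir(-x stand) [-0.24623896 -0.96920915] -104.25506416628721 -16.96914824031217
pred lens xy [0.46391432 0.30529835] focus [0.43929042 0.20837744]
top 449 s pct [0.0799 0.0865 0.0871 0.0875 0.0877]
 t [-0.0303  0.0014  0.0329] z [0.1619 0.2113 0.2247]
side 695 s pct [0.0848 0.0867 0.0877 0.0886 0.0894]
 t [-0.0321 -0.0007  0.0312] z [0.1579 0.1907 0.2209]
handle 144 [464.7 235.2] [ 0.5652 -0.2693  0.1565] [ 0.5658 -0.2697  0.1546] -164.0940758506346
handle 140 [435.  244.6] [ 0.5452 -0.2014  0.1565] [ 0.5463 -0.2016  0.1551] -164.0009402218871
handle 138 [404.5 254.1] [ 0.5254 -0.1328  0.1565] [ 0.5254 -0.133   0.1554] -163.62949917608933
cage rect ((0.5450482964515686, -0.20138487219810486), (0.1459384262561798, 0.21247775852680206), 16.2388973236084)
```

Call:
step_arm:
  xyz:
    - [0,0,-0.9]
    - [0,0,-0.9]
    - [0,0,-0.9]
    - [0,0,-0.9]
    - [0,0,-0.9]
    - [0.8,1,-0.9]
    - [0.8,1,-0.9]
    - [0.8,1,-0.9]
    - [0.8,1,-0.9]
    - [0.8,1,-0.9]
    - [0.8,1,-0.9]
    - [0.8,1,-0.9]
    - [0.8,1,-0.9]
  yaw: [0,0,0,0,0,0.16,0.16,0.16,0.16,0.16,0.16,0.16,0.16]
  claw: [0.1,0.1,0.1,0.1,0.1,0.1,0.1,0.1,0.1,0.1,0.1,0.1,0.1]
  grip_force: 30

```text
time_s: 1.18
tcp_pos: [0.2875, 0.4084, 0.401]
eef_rot: [-179.9, 0.1, -74.0]
contact_force: [0.4, 2.0, 0.9]
gripper_width: 0.0397
gripper_force: 0.0
```

```bash
cat >> h.py <<'E'
from scipy.spatial.transform import Rotation as Ro
def go(target,yaw):
    s=status.get_state();R=Ro.from_euler("xyz",s["eef_rot"],degrees=True)
    d=R.inv().apply(np.array(target)-s["tcp_pos"])/.2
    dy=-((yaw-s["eef_rot"][2]+180)%360-180)/360
    print("t",s["time_s"],"tcp",np.round(s["tcp_pos"],4),np.round(s["eef_rot"],2),"j",np.round(s["joints"],1),"w",round(s["gripper_width"],4),"F",np.round(s["contact_force"],1),"gf",round(s["gripper_force"],1))
    print("shift",d.round(4),"yaw",round(dy,4))
E
python3 -c "
from h import *
go([.5253,-.133,.25],-163.75)"
```

```text
t 1.1833 tcp [0.2875 0.4084 0.401 ] [-1.7994e+02  1.0000e-01 -7.4040e+01] j [ 77.4  -0.3  -2.1   0.  -88.1 -61.5] w 0.0397 F [0.4 2.  0.9] gf 0.0
shift [ 2.9312 -0.3983  0.75  ] yaw 0.2492
```

Call:
step_arm:
  xyz:
    - [1,-0.13,0]
    - [1,-0.13,0]
    - [1,-0.13,0]
    - [1,-0.13,0]
    - [1,-0.13,0]
  yaw: [0,0,0,0,0]
  claw: [0.1,0.1,0.1,0.1,0.1]

```text
time_s: 1.6
tcp_pos: [0.3683, 0.2243, 0.4]
eef_rot: [-180.0, 0.0, -73.5]
contact_force: [1.0, 0.5, -0.5]
gripper_width: 0.0391
gripper_force: 0.0
```

Call:
step_arm:
  xyz:
    - [1,-0.13,0.2]
    - [1,-0.13,0.2]
    - [1,-0.13,0.2]
    - [1,-0.13,0.2]
    - [1,-0.13,0.2]
  yaw: [0,0,0,0,0]
  claw: [0.1,0.1,0.1,0.1,0.1]

```text
time_s: 2.02
tcp_pos: [0.4497, 0.04, 0.3595]
eef_rot: [-180.0, 0.0, -73.5]
contact_force: [0.5, 1.6, 0.5]
gripper_width: 0.0395
gripper_force: 0.0
```

Call:
step_arm:
  xyz:
    - [0.93,-0.13,0]
    - [0.93,-0.13,0]
    - [0.93,-0.13,0]
    - [0.93,-0.13,0]
    - [0.93,-0.13,0]
    - [0.93,-0.13,0]
    - [0.93,-0.13,0]
    - [0.93,-0.13,0]
    - [0.93,-0.13,0]
    - [0.93,-0.13,0]
    - [0.93,-0.13,0]
    - [0.93,-0.13,0]
    - [0.93,-0.13,0]
  yaw: [0.249,0.249,0.249,0.249,0.249,0.249,0.249,0.249,0.249,0.249,0.249,0.249,0.249]
  claw: [0.1,0.1,0.1,0.1,0.1,0.1,0.1,0.1,0.1,0.1,0.1,0.1,0.1]

```text
time_s: 3.1
tcp_pos: [0.5271, -0.1287, 0.3595]
eef_rot: [180.0, -0.0, -163.6]
contact_force: [-0.1, 0.2, -0.4]
gripper_width: 0.0395
gripper_force: 0.0
```

```bash
python3 -c "
from h import *
go([.5253,-.133,.146],-163.75)"
```

```text
t 3.1 tcp [ 0.5271 -0.1287  0.3595] [ 1.7998e+02 -4.0000e-02 -1.6360e+02] j [  7.    4.5  -2.2  -0.  -83.3 -80.6] w 0.0395 F [-0.1  0.2 -0.4] gf 0.0
shift [ 0.0138 -0.0183  1.0673] yaw 0.0004
```

Call:
step_arm:
  xyz:
    - [0.014,-0.018,0.2]
    - [0.014,-0.018,0.4]
    - [0.014,-0.018,0.55]
    - [0.014,-0.018,0.7]
    - [0.014,-0.018,0.7]
    - [0.014,-0.018,0.7]
  yaw: [0,0,0,0,0,0]
  claw: [0.1,0.1,0.1,0.1,0.1,0.1]

```text
time_s: 3.6
tcp_pos: [0.5249, -0.1332, 0.2191]
eef_rot: [180.0, -0.2, -163.2]
contact_force: [0.0, 0.5, 1.1]
gripper_width: 0.0396
gripper_force: 0.0
```

```bash
python3 - <<'E'
from h import *
go([.5253,-.133,.146],-163.75)
b,_=cams.capture("side");t,_=cams.capture("top")
R=lambda a:cv2.resize(a,(400,400),interpolation=cv2.INTER_CUBIC)
cv2.imwrite("pics/d1.png",np.hstack([R(b[160:360,300:500]),R(t[170:320,355:505])]))
E
```

```text
t 3.6 tcp [ 0.5249 -0.1332  0.2191] [ 179.98   -0.2  -163.19] j [  6.5   8.1 -16.1   0.  -65.9 -79.7] w 0.0396 F [0.  0.5 1.1] gf 0.0
shift [-3.600e-03  3.000e-04  3.657e-01] yaw 0.0016
```

View pics/d1.png

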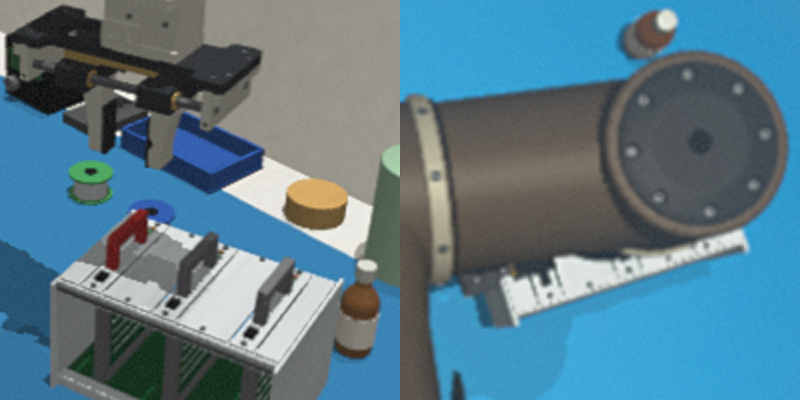

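The gripper is above the red handle (left half, handle at about (128,238)) with its fingers straddling the bar plane. I'll descend and close.

Call:
step_arm:
  xyz:
    - [-0.004,0,0.12]
    - [-0.004,0,0.22]
    - [-0.004,0,0.3]
    - [-0.004,0,0.34]
    - [-0.004,0,0.366]
    - [-0.004,0,0.366]
    - [-0.004,0,0.366]
    - [-0.004,0,0.366]
    - [-0.004,0,0.366]
    - [-0.004,0,0.366]
    - [-0.004,0,0.366]
    - [-0.004,0,0.366]
    - [-0.004,0,0.366]
    - [-0.004,0,0.366]
  yaw: [0.001,0.001,0.001,0.001,0.001,0.001,0.001,0.001,0.001,0.001,0.001,0.001,0.001,0.001]
  claw: [0.1,0.1,0.1,0.1,0.1,0.1,0.1,1,1,1,1,1,1,1]
  grip_force: 30

```text
time_s: 4.87
tcp_pos: [0.5266, -0.1329, 0.1469]
eef_rot: [-180.0, 0.0, -163.6]
contact_force: [-0.1, 0.1, 1.8]
gripper_width: 0.0087
gripper_force: 30.0
```

```bash
python3 -c "
from h import *
go([.5253,-.133,.300],-163.75)"
```

```text
t 4.8667 tcp [ 0.5266 -0.1329  0.1469] [-1.7999e+02  2.0000e-02 -1.6355e+02] j [  6.5  11.7 -21.9   0.  -56.4 -80.1] w 0.0087 F [-0.1  0.1  1.8] gf 30.0
shift [ 0.0061  0.0011 -0.7654] yaw 0.0005
```

Call:
step_arm:
  xyz:
    - [0,0,-0.03]
    - [0,0,-0.1]
    - [0,0,-0.2]
    - [0,0,-0.3]
    - [0,0,-0.4]
    - [0,0,-0.5]
    - [0,0,-0.6]
    - [0,0,-0.7]
    - [0,0,-0.78]
    - [0,0,-0.84]
    - [0,0,-0.88]
    - [0,0,-0.9]
    - [0,0,-0.9]
    - [0,0,-0.9]
    - [0,0,-0.9]
    - [0,0,-0.9]
  yaw: [0,0,0,0,0,0,0,0,0,0,0,0,0,0,0,0]
  claw: [1,1,1,1,1,1,1,1,1,1,1,1,1,1,1,1]
  grip_force: 45

```text
time_s: 6.2
tcp_pos: [0.5261, -0.1328, 0.3257]
eef_rot: [180.0, -0.1, -163.6]
contact_force: [0.4, 1.0, -2.4]
gripper_width: 0.0083
gripper_force: 45.0
```

```bash
python3 - <<'E'
from h import *
go([.5253,-.133,.326],-163.75)
b,d=cams.capture("side");cv2.imwrite("pics/e_full.png",b);np.save("e.npy",d)
t,_=cams.capture("top");cv2.imwrite("pics/e_top.png",t)
cv2.imwrite("pics/e1.png",cv2.resize(b[130:350,290:510],(600,600),interpolation=cv2.INTER_CUBIC))
E
```

```text
t 6.2 tcp [ 0.5261 -0.1328  0.3257] [ 1.7997e+02 -9.0000e-02 -1.6356e+02] j [  6.5   5.   -5.8  -0.  -79.2 -80.1] w 0.0083 F [ 0.4  1.  -2.4] gf 45.0
shift [ 0.004  -0.     -0.0015] yaw 0.0005
```

View pics/e1.png

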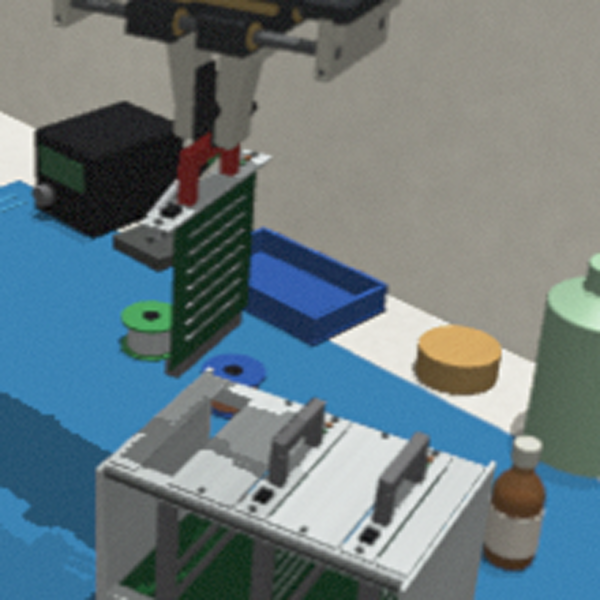

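The side crop shows the card hanging upright and clear of the cage, with its bare solder side facing the side camera (board at about (212,270)). So the component side points toward the scope (cage yaw +16.25°). Next I'll refine the ring.

```bash
python3 - <<'E'
from h import *
for f,dn in(("pics/side0.png","side0.npy"),("pics/e_full.png","e.npy")):
    im=cv2.imread(f);C=cloud("side",np.load(dn))
    ctr=np.array([.48608,.39253]);a=np.radians(-105.5);dr=np.array([np.cos(a),np.sin(a)])
    s=(C[...,:2]-ctr)@dr;t=(C[...,:2]-ctr)@np.array([-dr[1],dr[0]]);z=C[...,2]
    k=(s>.08)&(s<.1)&(abs(t)<.04)&(z>.15)&(z<.23)
    nn,l,st,ce=cv2.connectedComponentsWithStats(k.astype(np.uint8));i=1+st[1:,4].argmax();k=l==i
    P=C[k];n=np.linalg.svd(P-P.mean(0))[2][2]
    if n[1]>0:n=-n
    print(st[i],"plane normal",n.round(3),np.degrees(np.arctan2(n[1],n[0])),"mean",P.mean(0).round(4),"s",np.median(s[k]))
    cs=max(cv2.findContours(k.astype(np.uint8),0,1)[0],key=cv2.contourArea);e=cv2.fitEllipse(cs);print(e)
    o,d=ray("side",[e[0]]);p=o+d[0]*((P.mean(0)-o)@n/(d[0]@n));print("ring centre",p.round(4),"s,t",(p[:2]-ctr)@dr,(p[:2]-ctr)@np.array([-dr[1],dr[0]]))
# scope axis from base plate edges in top view: red card check
g=cv2.GaussianBlur(cv2.cvtColor(cv2.imread("pics/top0.png"),cv2.COLOR_BGR2GRAY),(0,0),.7)
L=cv2.createLineSegmentDetector().detect(g[215:340,110:250])[0].reshape(-1,4)+[110,215,110,215]
for q in L:
    if np.hypot(q[2]-q[0],q[3]-q[1])>30:
        w=onplane("top",q.reshape(2,2),.012);v=w[1]-w[0];print(q.round(1),w[:,:2].round(3).tolist(),round(np.degrees(np.arctan2(v[1],v[0])),1))
E
```

```text
[195 174  30  28 636] plane normal [-0.288 -0.957  0.015] -106.7603286831707 mean [0.4647 0.3102 0.1896] s 0.08505149163578746
((209.865234375, 187.69537353515625), (26.63123321533203, 28.832813262939453), 66.84396362304688)
ring centre [0.4646 0.3102 0.1897] s,t 0.08502362294857409 0.0013345026876559834
[196 174  29  28 637] plane normal [-0.291 -0.957  0.007] -106.92403316767084 mean [0.4647 0.3103 0.1899] s 0.08504577976412199
((209.8283233642578, 187.54885864257812), (26.87509536743164, 28.77230453491211), 65.72818756103516)
ring centre [0.4646 0.3103 0.19  ] s,t 0.0849752147539319 0.0013004753762208244
[144.4 338.1 144.1 300.6] [[0.341, 0.476], [0.432, 0.476]] 0.5
[165.2 244.6 222.9 261.4] [[0.568, 0.425], [0.526, 0.283]] -106.7
[208.1 313.3 147.4 295.1] [[0.401, 0.32], [0.445, 0.468]] 73.2
[222.1 262.1 207.3 316.3] [[0.524, 0.285], [0.394, 0.322]] 164.4
```

Call:
step_arm:
  xyz:
    - [0,0.03,0]
    - [0,0.1,0]
    - [0.01,0.2,0]
    - [0.01,0.3,0]
    - [0.01,0.4,0]
    - [0.02,0.5,0]
    - [0.02,0.6,0]
    - [0.02,0.7,0]
    - [0.03,0.8,0]
    - [0.03,0.87,0]
    - [0.03,0.92,0]
    - [0.03,0.95,0]
    - [0.03,0.95,0]
  yaw: [0,0.005,0.01,0.02,0.03,0.04,0.05,0.06,0.07,0.08,0.088,0.091,0.091]
  claw: [1,1,1,1,1,1,1,1,1,1,1,1,1]
  grip_force: 45

```text
time_s: 7.38
tcp_pos: [0.4664, 0.0489, 0.3267]
eef_rot: [180.0, 0.0, 163.7]
contact_force: [0.9, -0.0, -3.3]
gripper_width: 0.0084
gripper_force: 45.0
```

```bash
python3 -c "
from h import *
go([.4135,.2115,.2636],163.6)"
```

```text
t 7.3833 tcp [0.4664 0.0489 0.3267] [1.7996e+02 1.0000e-02 1.6372e+02] j [  30.1   -2.6  -13.6   -0.   -79.  -136.4] w 0.0084 F [ 0.9 -0.  -3.3] gf 45.0
shift [0.4819 0.7059 0.316 ] yaw 0.0003
```

Call:
step_arm:
  xyz:
    - [0.03,0.03,0]
    - [0.1,0.1,0]
    - [0.18,0.2,0]
    - [0.25,0.3,0]
    - [0.32,0.4,0.03]
    - [0.39,0.5,0.07]
    - [0.44,0.58,0.12]
    - [0.47,0.64,0.17]
    - [0.482,0.68,0.22]
    - [0.482,0.7,0.26]
    - [0.482,0.706,0.29]
    - [0.482,0.706,0.31]
    - [0.482,0.706,0.316]
    - [0.482,0.706,0.316]
    - [0.482,0.706,0.316]
    - [0.482,0.706,0.316]
  yaw: [0,0,0,0,0,0,0,0,0,0,0,0,0,0,0,0]
  claw: [1,1,1,1,1,1,1,1,1,1,1,1,1,1,1,1]
  grip_force: 45

```text
time_s: 8.72
tcp_pos: [0.4144, 0.2101, 0.264]
eef_rot: [180.0, 0.0, 163.6]
contact_force: [0.8, -0.2, -3.2]
gripper_width: 0.0084
gripper_force: 45.0
```

```bash
python3 - <<'E'
from h import *
go([.4135,.2115,.2636],163.6)
b,d=cams.capture("side");cv2.imwrite("pics/f_full.png",b);np.save("f.npy",d)
t,dt=cams.capture("top");cv2.imwrite("pics/f_top.png",t);np.save("ft.npy",dt)
cv2.imwrite("pics/f1.png",np.hstack([cv2.resize(b[100:320,130:350],(400,400),interpolation=cv2.INTER_CUBIC),cv2.resize(t[180:340,140:300],(400,400),interpolation=cv2.INTER_CUBIC)]))
C=cloud("side",d);hsv=cv2.cvtColor(b,cv2.COLOR_BGR2HSV)
k=(abs(hsv[...,0].astype(int)-65)<18)&(hsv[...,1]>70)&(C[...,1]>.12)&(C[...,1]<.3)&(C[...,0]>.3)&(C[...,0]<.52)&(C[...,2]>.11)&(C[...,2]<.26)
nn,l,st,ce=cv2.connectedComponentsWithStats(k.astype(np.uint8));i=1+st[1:,4].argmax();P=C[l==i]
n=np.linalg.svd(P-P.mean(0))[2][2]
if n[1]<0:n=-n
print("board",len(P),P.mean(0).round(4),"+y normal",n.round(3),np.degrees(np.arctan2(n[1],n[0])),np.percentile(P,[1,99],axis=0).round(3))
cx=np.array([n[1],-n[0]])/np.hypot(n[0],n[1]);u=P[:,:2]@cx
lo,hi=np.percentile(u,[1,99]);zl,zh=np.percentile(P[:,2],[1,99]);print("width",hi-lo,"height",zh-zl)
org=(cx*(lo+hi)/2+n[:2]*(P[:,:2]@n[:2]).mean());print("board mid",org,"relay",org+.022*cx+.014*n[:2],"z",(zl+zh)/2+.005)
E
```

```text
t 8.7167 tcp [0.4144 0.2101 0.264 ] [1.7996e+02 3.0000e-02 1.6365e+02] j [  51.3   -1.5  -20.5    0.   -70.9 -157.6] w 0.0084 F [ 0.8 -0.2 -3.2] gf 45.0
shift [0.0062 0.0055 0.002 ] yaw 0.0001
board 1650 [0.4107 0.2055 0.1849] +y normal [0.281 0.96  0.005] 73.68403382435741 [[0.366 0.19  0.135]
 [0.457 0.22  0.233]]
width 0.09458658985159629 height 0.09798796698219137
board mid [0.41154698 0.20528169] relay [0.436594   0.21253715] z 0.18897663180832888
```

View pics/f1.png

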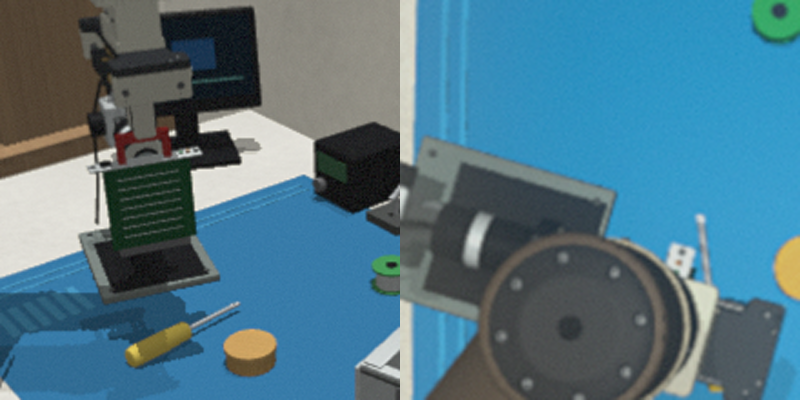

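The card hangs upright in front of the ring, and the measured relay point is within 2 mm of focus. The loose things are untouched. I'll hold it there, then hand in.

Call:
step_arm:
  xyz:
    - [0,0,0]
    - [0,0,0]
    - [0,0,0]
    - [0,0,0]
    - [0,0,0]
    - [0,0,0]
    - [0,0,0]
    - [0,0,0]
  yaw: [0,0,0,0,0,0,0,0]
  claw: [1,1,1,1,1,1,1,1]
  grip_force: 45

```text
time_s: 9.48
tcp_pos: [0.414, 0.2103, 0.2634]
eef_rot: [-180.0, -0.0, 163.7]
contact_force: [0.4, -0.4, -3.1]
gripper_width: 0.0085
gripper_force: 45.0
```

```bash
python3 -c "
from h import *
go([.4135,.2115,.2636],163.6)
print(job.close_job())"
```

```text
t 9.4833 tcp [0.414  0.2103 0.2634] [-180.     -0.    163.69] j [  51.3   -1.4  -20.6    0.   -70.9 -157.6] w 0.0085 F [ 0.4 -0.4 -3.1] gf 45.0
shift [ 0.0043  0.0049 -0.0008] yaw 0.0002
the job is handed in; nothing more can be done
None
```

I handed the job in at 9.5 s with the red-handled card held still and upright, its component side facing the lens; my measurement put the relay within about 2 mm of the focus point, and no verdict came back.

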